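# Hang the key rack on its screw

### The arm

A 7-joint arm with a two-finger parallel gripper is mounted at the origin on a cart in front of the work surface, level with it; the furniture and walls round the work are solid. World frame = base frame: x ahead of the robot, y to its left, z up, the work surface at z = 0. Lengths are in mm, angles in rad, forces in N, time in s.
With the tool pointing down it reaches from about 350 to 900 mm from the base axis. Payload 8.1 kg.
Tool frame: the origin (TCP) lies at the very end of the fingers, on their centre line; the grasp point (between the pads) lies grip_depth behind it (grip_depth is the distance from the TCP to the grasp point, in mm); z points along the fingers, y is the line along which they close (so a half turn about z gives the same grasp; the last joint's range is limited). The gripper opens to 85 mm and grips with 20 to 120 N. Pads are 22 mm wide; open, the fingers measure 114 mm over their backs; the gripper's body (76 mm by 85 mm) begins 54 mm behind the grasp point. The pads swing forward as they close: fully open they stand 13 mm farther back than shut.
Start: joints at [-1.395, 0.434, 0.025, 1.573, -0.012, 1.134, -0.075], TCP at [172.028, 600.872, 231.323] pointing down, gripper open.
Joint ranges: [-2.62, 2.62], [-0.44, 2.09], [-1.27, 1.32], [0.08, 2.57], [-1.32, 4.46], [0.12, 2], [-2.74, 2.74]. Speed limits (rad/s): [2.22, 2.22, 3.01, 3.01, 3.14, 3.14, 3.14].

### API

Orientations are given as a rotation vector (axis times angle).
In Python, from cell import * gives the robot as it stands.
- The arm moves only by the tool play_rows, never from a script. Its argument "steps" is a list of rows, each a list of 5 numbers: the shift along the world's x, y, z in cm, then the turn about the world's z in degrees, then the opening, from 0 (shut) to 1 (fully open). A call has 1 to 10 rows; each row is the pose to reach, as a shift and turn from the pose commanded when the call began; what a row does not reach only later rows make up. A row lasts 1/8 s, in which the tool goes at most 62.5 mm and 10.7 degrees, less where a joint would pass 70% of its speed; a pose out of reach is approached as far as the arm can. A call with a gripper value outside its range is refused whole. The fingers move at their own pace and stop on an object; "grip_force" is the grip in N (left out, the last holds). Time passes only in rows, so rows that repeat a pose let the fingers close. It gives the time, the measured TCP pose, the force, the opening and the grip force at its end, in the units of the state.
- get_obs(): the state, without advancing time (a new reading comes with each control period).
- camera(name): name is "side" or "top"; returns the picture (420x560x3 uint8, red, green, blue); there is no depth.
- camera_params(name): a dict with "fx", "fy", "cx", "cy" (pixels), "k1" (the pictures are not rectified: a ray, as slopes to the right and down, at radius r is drawn at 1 + k1 r^2 times it, then the intrinsics apply), "rvec" (rotation vector, rad) and "tvec" (3), from world to camera coordinates, as OpenCV has them. Camera axes: x right, y down, z forward; pixel columns grow to the right and rows downward; lengths in mm; the calibration is good to about 2 mm. A picture is of the moment at which its call begins. camera_params takes no time and is no camera call.
- close_job(): hands the job in; it is judged then, once.
The state is a dict: "time_s": time; "joint_positions": joint angles; "dq": joint speeds; "effort": joint torques, N m; "eef_pos": TCP position; "ee_rot": TCP orientation; "ft_force": force on the tool from outside, world axes, zero at the start; "torque": the same for the moment, N m; "grip_width": opening from 0.0 (shut) to 1.0 (fully open); "grip_force": force on a finger pad.
Only numpy, scipy, OpenCV 4.12 (cv2) and the standard library are available. Lean on these libraries where they do the work, as an engineer would, in place of code of your own. Each camera call takes 0.05 s, during which the arm holds its last target. There are 200 camera calls.

### The job

Two white key-rack plates stand in the wooden rack. Take the one with the keyhole, pass the round opening of the keyhole over the head of the screw on the upright wooden board, then bring the plate straight down until the narrow slot rests fully home on the screw shank and the plate hangs upright on it. Leave the other plate standing in the rack.

Things in the scene. Friction and masses are not known exactly. Their poses are not given: they have to be found in the camera images.
- key_plate: White plate with the keyhole: 110 wide (y), 175 high (z), 10 thick (x), 0.25 kg. Origin: centre of its bottom edge; z up, x from its front (three small steel hooks, 22 long, 38 above the bottom) to its back. Stands upright 28 deep in the left or right pocket of a fixed wooden rack, 36 high: lift it 35 or more straight up. Only its top 45 is for gripping, one finger in front, one behind.
- slot_end (a point): Where the screw shank's centre lies in the keyhole plate when it hangs fully home: mid-thickness, on the centre line, 112 above the bottom edge; axes as the plate's. The keyhole goes right through: a round opening 44 in diameter, centred 42 below this point (70 above the bottom edge), narrowing at 45 degrees into a slot 15 wide that runs straight up from it and ends 4 above this point.
- screw_shank (a point): Middle of the shank of the only screw, level, 150 above the desk, on the front of a fixed upright wooden board; x from screw head into board, z up. Shank 8 in diameter, 26 long from board to head (13 each way); round head 24 in diameter, 7 thick. Board 140 wide, 18 thick; its top is only 15 above the screw axis, so fingers on the plate's top 30 pass over it. Foot 15 high, 45 to the front.
- plain_plate: The other white plate: same outline, hooks, origin and axes, but with only one round hole, 10 in diameter, too small for the screw head. It stands in the rack's other pocket, beside the keyhole plate in the same plane (150 between centres), and stays there. The rack's floor is 8 above the desk.
Things that resemble listed ones, but are neither listed nor needed, are in the scene too. Leave any green look-alike of the key_plate alone.

How it is judged:
By the outcome, as a careful person would: the job done as asked, in the order asked, and still so for the second after the job is handed in, with the robot touching nothing.
It also fails if it takes over 51 s, if anything falls off the work surface, if the arm or the gripper's body presses on something with over 40 N, if the wrist force passes 120 N, or if a joint passes its speed limit or range.

## Working session

There is one attempt and no reset: what is moved stays moved. The work goes in short steps, Python scripts to look and compute and a tool call to move; the robot and the scene stay as the last step left them, time stands still between calls to the robot, and variables do not carry over. Pictures are saved under pics/ and viewed, at most 10 in all, crops included, and the job is handed in when it is done.

Besides the shell and the picture viewer there is one more tool, called after "Call:" as name(argument=value, ...) on one line, values as JSON. play_rows: Moves the arm, as the interface text tells. Its arguments: {"type":"object","properties":{"steps":{"type":"array","items":{"type":"array","items":{"type":"number"}}},"grip_force":{"type":"number"}},"required":["steps"]}

```bash
mkdir -p pics
python3 - <<'E'
from cell import *
import cv2
for n in ("side","top"):
    cv2.imwrite(f"pics/{n}0.png",camera(n)[:,:,::-1]); print(n,camera_params(n))
o=get_obs(); print(o)
E
```

```text
side {'fx': 478.3788119706458, 'fy': 478.3788119706458, 'cx': 281.725914224903, 'cy': 201.35089388083986, 'k1': 0.043732769136840606, 'rvec': array([ 0.03206181,  2.62090786, -1.72977178]), 'tvec': array([ 512.51195727,   98.71802074, 1291.36798633])}
top {'fx': 452.6238470066126, 'fy': 452.6238470066126, 'cx': 270.45842377623933, 'cy': 198.53644772983694, 'k1': -0.11027186277171334, 'rvec': array([ 2.12794818, -2.17567831,  0.14049526]), 'tvec': array([   8.51985113,  510.72579983, 1388.83504108])}
{'time_s': 0.1, 'joint_positions': array([-1.39460575,  0.43515206,  0.02498175,  1.57399617, -0.01162925,
        1.13400048, -0.07508053]), 'dq': array([ 0.0016204 , -0.00075599, -0.00081858, -0.0030643 , -0.0008814 ,
       -0.00073781,  0.00041049]), 'effort': array([ 2.21701863e-03, -6.71752453e+01,  1.02776583e+00, -3.16903460e+01,
        1.57673203e-02,  7.18966781e-03,  8.44906413e-05]), 'eef_pos': array([171.91754305, 600.42343083, 230.60914769]), 'ee_rot': array([-4.36601939e-01, -3.11101373e+00,  2.21138346e-03]), 'ft_force': array([ 0.7817249 ,  0.08871667, -0.02884463]), 'torque': array([-0.0305136 ,  0.02650918, -0.02803384]), 'grip_force': 0.0, 'grip_width': 1.0016990640857149}
```

View pics/side0.png

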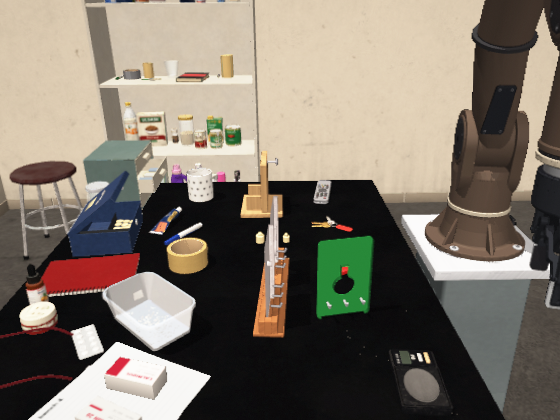

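View pics/top0.png

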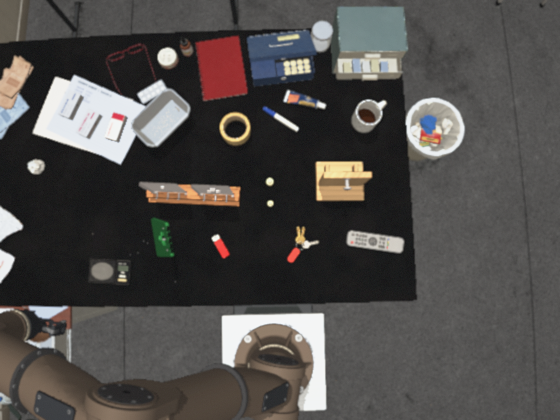

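The side view shows the rack with two plates, nearly edge-on, at about (272,260), the screw board at (263,190) and the green look-alike at (344,275). In the top view the rack is at (190,193), the board at (343,180) and the green plate at (162,238).

Possible mistakes for the target:
- The near and far white plates in the rack, side (270,265) and (276,225).
- The green plate, side (344,275), which is excluded.

I'll check close crops to choose between them.

```bash
cat > h.py <<'E'
import numpy as np, cv2
from cell import *
def cam(n):
    p=camera_params(n); K=np.array([[p['fx'],0,p['cx']],[0,p['fy'],p['cy']],[0,0,1]])
    return K,np.array([p['k1'],0,0,0,0.]),np.array(p['rvec']),np.array(p['tvec'])
def proj(n,P):
    K,d,r,t=cam(n); return cv2.projectPoints(np.array(P,float).reshape(-1,1,3),r,t,K,d)[0].reshape(-1,2)
def ray(n,uv):
    K,d,r,t=cam(n); R=cv2.Rodrigues(r)[0]
    q=cv2.undistortPoints(np.array(uv,float).reshape(-1,1,2),K,d).reshape(-1,2)
    return -R.T@t, np.c_[q,np.ones(len(q))]@R
def onplane(n,uv,ax,val):
    c,D=ray(n,uv); return c+D*((val-c[ax])/D[:,ax])[:,None]
def both(us,ut):
    A=[];b=[]
    for n,u in(("side",us),("top",ut)):
        c,D=ray(n,[u]); d=D[0]/np.linalg.norm(D[0]); M=np.eye(3)-np.outer(d,d); A.append(M); b.append(M@c)
    return np.linalg.lstsq(np.vstack(A),np.hstack(b),rcond=None)[0]
def crop(im,x0,y0,w,h,f): return cv2.resize(im[y0:y0+h,x0:x0+w],None,fx=f,fy=f,interpolation=cv2.INTER_CUBIC)
E
python3 - <<'E'
from h import *
s=cv2.imread('pics/side0.png');t=cv2.imread('pics/top0.png')
a=crop(s,230,140,70,200,3); a2=crop(s,230,140,70,55,6)
b=crop(t,130,170,130,45,4.5)
c=crop(t,305,150,75,60,4.5)
W=np.zeros((600,800,3),np.uint8)
W[:600,:210]=a; W[:b.shape[0],212:212+b.shape[1]]=b
W[210:210+c.shape[0],212:212+c.shape[1]]=c[:,:]
g=crop(s,230,145,60,60,4); W[210:450,555:795]=g
cv2.imwrite('pics/crop1.png',W)
print(onplane('top',[(145,195),(240,195),(316,200),(364,200)],2,0)); print(ray('top',[(0,0)])[0],ray('side',[(0,0)])[0])
E
```

```text
[[ 536.0533514   405.01766483    0.        ]
 [ 529.00364985   95.14627639    0.        ]
 [ 507.26204961 -149.28537088    0.        ]
 [ 503.76053101 -304.78419565    0.        ]]
[ 322.92421436   -3.61380153 1444.12017991] [ 526.5632853  1139.37558025  603.82068843]
```

View pics/crop1.png

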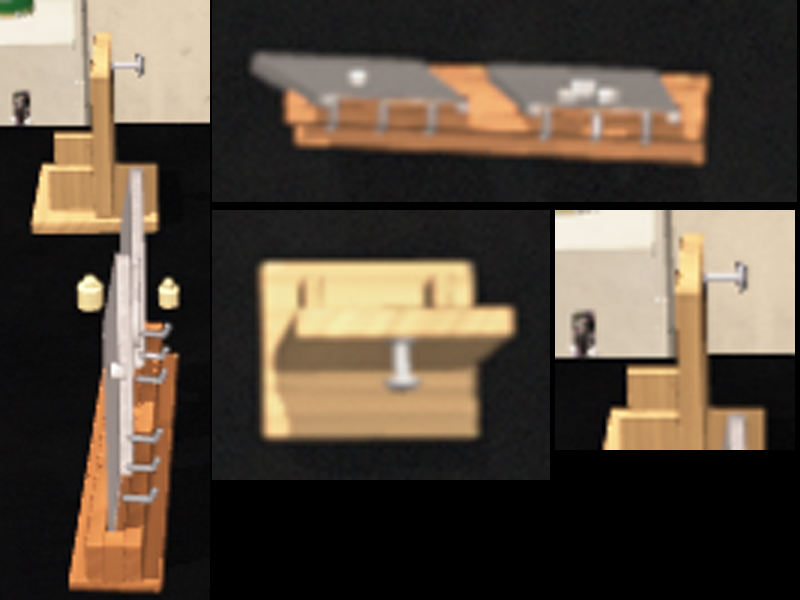

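The top crop shows the lit lower wall of each hole. The left (+y) plate has one small spot at crop (358,77), a 10 mm hole. The right (-y) plate has a lit rim about 65 crop px wide at (588,92), which matches 44 mm, so the keyhole plate is the right one. The screw head is at about crop (402,382) and the board's top edge runs (300,320) to (515,320).

Run:
```python
from h import *
import cell; print([x for x in dir(cell) if 'grip' in x.lower() or 'depth' in x.lower()], [x for x in dir(cell) if not x.startswith('_')][:40])
s=cv2.imread('pics/side0.png');t=cv2.imread('pics/top0.png')
def panel(im,x0,y0,w,h,f):
    a=cv2.resize(im[y0:y0+h,x0:x0+w],None,fx=f,fy=f,interpolation=cv2.INTER_NEAREST)
    for i in range(0,w,10): cv2.line(a,(i*f,0),(i*f,5 if i%50 else 12),(0,255,255),1); cv2.putText(a,str(x0+i),(i*f,14),0,.3,(0,255,0),1)
    for i in range(0,h,10): cv2.line(a,(0,i*f),(5,i*f),(0,255,255),1); cv2.putText(a,str(y0+i),(0,i*f+3),0,.3,(0,255,0),1)
    return a
W=np.zeros((600,800,3),np.uint8)
for im,x0,y0,w,h,f,X,Y in((t,190,170,60,40,8,0,0),(t,310,155,70,50,6,0,330),(s,250,190,40,75,7,500,0)):
    a=panel(im,x0,y0,w,h,f); a=a[:600-Y,:800-X]; W[Y:Y+a.shape[0],X:X+a.shape[1]]=a
cv2.imwrite('pics/crop2.png',W)
```

```text
['grip_depth'] ['Unreachable', 'camera', 'camera_params', 'close_job', 'get_obs', 'grip_depth']
```

View pics/crop2.png

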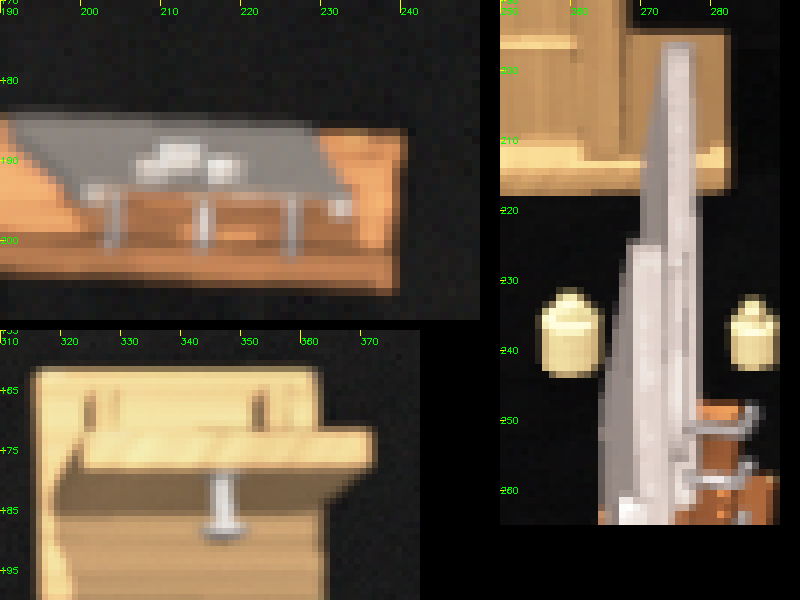

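Run:
```python
from h import *
np.set_printoptions(precision=1,suppress=True)
print('grip_depth',grip_depth)
print('plate top back edge',onplane('top',[(190.8,184),(229,186.6)],2,183))
print('rack front edge z0',onplane('top',[(195.5,202.4),(239,206.4)],2,0), 'side edges')
print('side top of near end, keyplate',onplane('side',[(273.3,196.2),(278,196.2)],2,183),' near plate',onplane('side',[(268.5,225),(273,225)],2,183))
print('keyplate two view corner', both((273.3,196.2),(190.8,184)))
print('board top front edge z165',onplane('top',[(322.5,177.8),(370.7,177.8)],2,165),'back',onplane('top',[(324,171.7),(370.5,171.7)],2,165))
print('foot front edge z15'); 
t=cv2.imread('pics/top0.png')
print('shank/board',onplane('top',[(346.3,179),(346.8,188)],2,150))
# head in side
print('side head', both((272.5+0,161),(347,188)))
g=cv2.cvtColor(cv2.imread('pics/side0.png'),6); print(g[150:172,262:282])
```

```text
grip_depth 18.700000000000003
plate top back edge [[537.5 222.  183. ]
 [527.6 113.4 183. ]]
rack front edge z0 [[508.1 239.3   0. ]
 [492.1  98.8   0. ]] side edges
side top of near end, keyplate [[532.3 124.6 183. ]
 [521.5 125.1 183. ]]  near plate [[542.1 275.  183. ]
 [533.1 275.4 183. ]]
keyplate two view corner [531.5 215.2 220.5]
board top front edge z165 [[ 550.  -153.6  165. ]
 [ 547.1 -293.1  165. ]] back [[ 567.8 -158.7  165. ]
 [ 565.  -293.5  165. ]]
foot front edge z15
shank/board [[ 547.7 -224.7  150. ]
 [ 521.2 -225.   150. ]]
side head [ 528.  -226.   150.5]
[[208 207 206 205 204 204 207 210 211 211 211 212 211 210 210 210 210 211
  211 211]
 [217 219 217 216 206 205 205 208 209 209 210 212 211 211 210 210 210 211
  210 211]
 [210 219 218 218 210 206 205 209 210 210 211 211 209 212 212 211 211 212
  210 211]
 [199 208 210 213 199 204 206 208 209 210 209 209 210 213 213 212 211 211
  211 212]
 [206 212 211 210 186 200 205 206 209 210 209 208 210 212 212 210 211 211
  212 212]
 [214 210 211 215 185 201 208 209 209 209 209 208 208 211 211 211 212 212
  213 212]
 [224 2
[... 653 characters left out ...]
 189 209
  210 212]
 [213 217 219 212 133  62 184 206 207 207 208 209 209 210 153 117 192 208
  210 212]
 [196 199 202 197 124  55 184 206 207 207 207 208 206 206 152 195 209 209
  210 212]
 [151 154 157 160 108  55 183 205 205 204 207 206 205 207 209 209 209 209
  210 212]
 [144 149 151 151 106  58 183 204 203 204 206 207 207 209 207 208 207 208
  209 211]
 [151 156 160 155 107  72 185 204 202 202 204 205 206 207 207 208 207 206
  209 210]
 [151 156 158 157 109  72 182 203 203 200 202 203 205 206 206 207 205 206
  209 211]
 [150 155 158 158 110  71 181 201 200 201 202 203 202 204 205 205 206 207
  209 211]
 [150 156 159 157 110  73 182 202 202 202 202 201 203 202 203 205 205 204
  207 210]]
```

Run:
```python
from h import *
np.set_printoptions(precision=1,suppress=True)
t=cv2.imread('pics/top0.png').astype(float); v=t.max(2)
def edge(cols,r0,r1,rise,z,lab):
    pts=[]
    for c in cols:
        g=np.diff(v[r0:r1,c])*(1 if rise else -1); g[g<8]=0
        # half-level crossing
        i=np.argmax(g); w=g[max(0,i-1):i+2]; k=np.arange(max(0,i-1),i+2)[:len(w)]
        pts.append((c,r0+.5+(w*k).sum()/w.sum()))
    P=onplane('top',np.array(pts),2,z); a=P[:,1];
    for _ in range(3):
        f=np.polyfit(a,P[:,0],1); r=abs(np.polyval(f,a)-P[:,0]); m=r<=max(2,np.percentile(r,80)); P=P[m];a=a[m]
    print(lab,'yaw',-np.degrees(np.arctan(f[0])),'x at y=170,-225:',np.polyval(f,[170,-225]),len(a),r.max())
edge(list(range(192,228)),178,192,True,183,'key back top')
edge(list(range(142,164))+list(range(192,228)),174,192,True,183,'both back top')
edge(list(range(150,238)),197,212,False,0,'rack bottom front')
edge(list(range(326,344))+list(range(351,368)),174,182,False,165,'board top front')
edge(list(range(319,362)),190,210,False,15,'foot front')
for r in range(180,189): print(r, np.where(v[r,185:235]>80)[0][[0,-1]]+185)
```

```text
key back top yaw -4.022925940647952 x at y=170,-225: [535.1 507.4] 26 0.7293796973841609
both back top yaw -3.9155100914216496 x at y=170,-225: [535.1 508.1] 45 0.7522800340406093
rack bottom front yaw -3.7784654348679583 x at y=170,-225: [499.2 473.1] 88 1.1210736691282364
board top front yaw -0.5902678134496162 x at y=170,-225: [553.  548.9] 35 0.35603914976024953
foot front yaw -0.7794330889405308 x at y=170,-225: [508.4 503. ] 43 1.0401031531849867Traceback (most recent call last):
  File "<stdin>", line 20, in <module>
IndexError: index 0 is out of bounds for axis 0 with size 0
```

Call:
play_rows(steps=[[4,-4.8,2,-9,1],[8,-9.6,3,-18,1],[12,-14.4,3,-27,1],[16,-19.2,3,-36,1],[20,-24,3,-45,1],[24,-28.8,3,-54,1],[28,-33.6,3,-63,1],[32,-38.4,3,-72,1],[35.8,-43.3,3,-78,1],[35.8,-43.3,3,-78,1]], grip_force=40)

```text
time_s: 1.35
eef_pos: [532.4, 162.4, 261.3]
ee_rot: [2.305, 2.13, -0.001]
ft_force: [-0.3, 0.8, -0.1]
grip_width: 1.002
grip_force: 0.0
```

Call:
play_rows(steps=[[0,0,0,0,1],[0,0,-3,0,1],[0,0,-6,0,1],[0,0,-8,0,1],[0,0,-9.5,0,1],[0,0,-10.6,0,1],[0,0,-10.6,0,1],[0,0,-10.6,0,1]])

```text
time_s: 2.35
eef_pos: [530.4, 168.1, 155.9]
ee_rot: [2.297, 2.143, 0.001]
ft_force: [0.3, 0.5, 0.6]
grip_width: 0.999
grip_force: 0.0
```

Run:
```python
from h import *
o=get_obs(); print(o['eef_pos'],o['ee_rot'],o['ft_force'])
s=camera('side')[:,:,::-1];t=camera('top')[:,:,::-1]
W=np.zeros((600,800,3),np.uint8)
a=crop(s,200,150,130,190,3);W[:570,:390]=a; b=crop(t,130,120,130,110,3);W[:330,400:790]=b
cv2.imwrite('pics/c3.png',W)
```

```text
[530.41038683 168.06542601 155.92298165] [2.29691784e+00 2.14290225e+00 1.45412965e-03] [0.3261227  0.53408228 0.64671002]
```

View pics/c3.png

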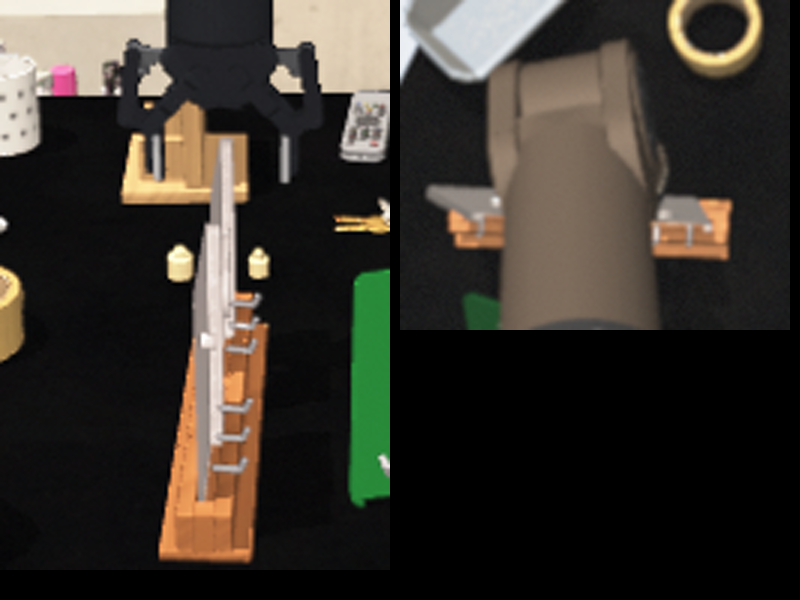

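The side view shows the fingers straddling the far (keyhole) plate: pads at crop x≈155 and 285, plate at crop x≈225 between them. Now close.

Call:
play_rows(steps=[[0,0,0,0,0],[0,0,0,0,0],[0,0,0,0,0],[0,0,0,0,0],[0,0,0,0,0],[0,0,0,0,0],[0,0,0,0,0],[0,0,0,0,0]], grip_force=40)

```text
time_s: 3.45
eef_pos: [530.2, 167.9, 155.4]
ee_rot: [2.297, 2.143, 0.0]
ft_force: [0.5, -0.3, 2.3]
grip_width: 0.11
grip_force: 39.7
```

Call:
play_rows(steps=[[0,0,1,0,0],[0,0,2.5,0,0],[0,0,4.5,0,0],[0,0,6.5,0,0],[0,0,8.5,0,0],[0,0,10,0,0],[0,0,10,0,0]])

```text
time_s: 4.32
eef_pos: [530.6, 168.0, 256.6]
ee_rot: [2.297, 2.143, 0.003]
ft_force: [1.0, 0.2, -3.4]
grip_width: 0.112
grip_force: 39.1
```

Call:
play_rows(steps=[[-1.5,-2,0,0,0],[-3,-6,0,0,0],[-5,-10,0,1,0],[-6,-15,0,1,0],[-6,-20,0,2,0],[-6,-25,0,2,0],[-6,-30,0,3,0],[-6,-35,0,3,0],[-6,-38,0,3,0],[-6,-39.3,0,3,0]])

```text
time_s: 5.58
eef_pos: [469.2, -226.8, 254.7]
ee_rot: [-2.243, -2.199, 0.002]
ft_force: [0.3, 0.6, -2.9]
grip_width: 0.109
grip_force: 39.3
```

Call:
play_rows(steps=[[0,0,-1,0,0],[0,0,-2,0,0],[0,0,-2.8,0,0],[0,0,-2.8,0,0],[0,0,-2.8,0,0]])

```text
time_s: 6.2
eef_pos: [470.2, -224.9, 227.5]
ee_rot: [2.24, 2.203, 0.0]
ft_force: [-0.6, -0.0, -3.5]
grip_width: 0.109
grip_force: 39.3
```

Run:
```python
from h import *
o=get_obs(); print(o['time_s'],o['eef_pos'],o['ee_rot'],o['ft_force'],o['grip_width'])
s=camera('side')[:,:,::-1];t=camera('top')[:,:,::-1]
cv2.imwrite('pics/s4.png',s);cv2.imwrite('pics/t4.png',t)
W=np.zeros((600,800,3),np.uint8)
a=crop(s,210,100,90,145,4);W[:580,:360]=a; b=crop(t,290,130,107,110,4);W[:440,364:792]=b
cv2.imwrite('pics/c4.png',W)
```

```text
6.2 [ 470.22849733 -224.8651849   227.46935426] [2.23971044e+00 2.20276835e+00 2.77175427e-04] [-0.62443528 -0.02022824 -3.50781531] 0.1092340745824066
```

View pics/c4.png

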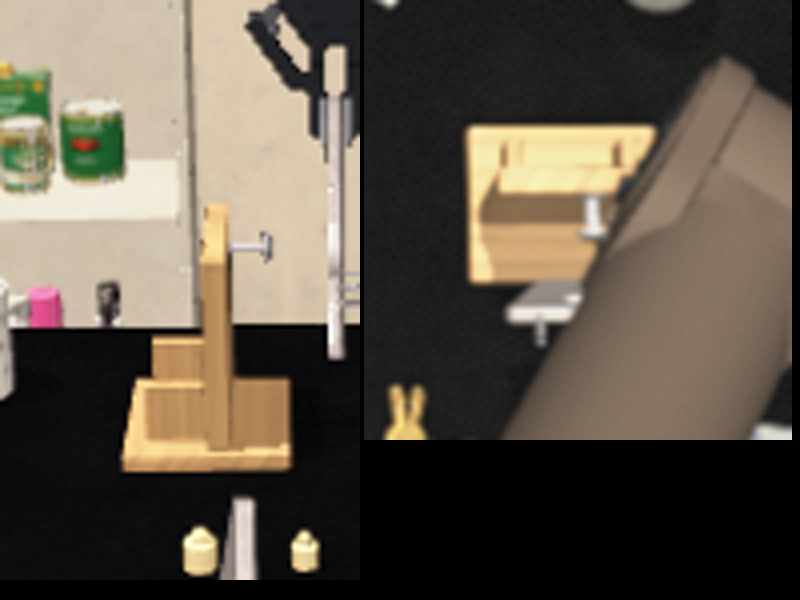

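The side crop shows the plate upright at crop x≈336, bottom at row 358, in front of the screw head (267,246). In the top crop its left end is at about (508,310). I'll check its lateral position against the screw.

Run:
```python
from h import *
np.set_printoptions(precision=1,suppress=True)
t=cv2.imread('pics/t4.png');s=cv2.imread('pics/s4.png')
v=t.max(2).astype(int); print(v[197:216,322:338])
w=s.max(2).astype(int); print(w[184:194,288:302]); print(w[158:166,272:282])
print('expected top corners front/back bottom, top', proj('top',[(465,-170,80),(475,-170,80),(465,-170,255),(475,-170,255)]))
print('side exp', proj('side',[(465,-170,80),(475,-170,80),(465,-170,255),(475,-170,255),(522,-225,150),(529,-225,150),(522,-225,138),(522,-225,162)]))
```

```text
[[220 202 203 203 203 202 204 204 204 203 203 203 204 205 205 205]
 [222 206 206 206 207 207 207 207 206 206 206 206 205 204 203 203]
 [214 195 195 195 195 194 194 194 195 193 194 195 195 190 188 188]
 [138 128 130 130 128 128 129 129 129 131 141 155 161 162 161 160]
 [ 59  58  58  58  57  56  57  56  64  90 123 144 150 150 149 149]
 [ 27  26  25  24  25  25  26  41  80 118 143 149 150 150 148 149]
 [ 26  24  24  24  21  25  43  82 120 143 148 148 148 148 147 147]
 [ 30  29  23  21  26  44  81 119 141 148 147 146 145 145 145 145]
 [ 28  26  24  31  54  88 120 139 147 145 145 145 144 143 144 143]
 [ 30  27  29  60 113 157 173 177 179 178 178 178 178 180 180 179]
 [ 31  30  41  95 166 218 230 231 231 232 231 230 231 234 235 235]
 [ 34  31  41  98 176 229 237 237 237 236 232 221 223 234 238 237]
 [ 31  30  40  91 163 217 228 227 226 226 217 195 203 222 226 226]
 [ 30  31  32  58 103 138 147 147 144 146 146 157 168 143 131 133]
 [ 28  32  28  34  43  58  59  60  57  60  80 131 152  93  45  42]
 [ 29  29  29  30  30  29  29  28  26  29  65 122 153  92  30  25]
 [ 33  29  31  33  28  31  2
[... 644 characters left out ...]
]
 [ 13  11  12  12  13  13  12  11  13  12  14  13  13  13]
 [ 12  12  12  12  10  14  14  12  13  14  15  13  13  13]]
[[218 220 219 124 166 200 216 219 221 222]
 [216 219 218 160 206 123 198 218 220 223]
 [221 223 223 193 203 127 197 218 220 220]
 [230 229 229 222 202 129 199 219 220 220]
 [180 180 179 169 173 117 200 218 219 221]
 [217 218 218 152 144  93 197 219 219 222]
 [217 219 218 218 156 119 201 217 220 220]
 [217 217 216 216 157 205 218 218 220 221]]
expected top corners front/back bottom, top [[325.8 210.3]
 [325.7 207. ]
 [333.6 203.2]
 [333.4 199.5]]
side exp [[296.6 189.8]
 [293.2 189.9]
 [296.7 131.8]
 [293.1 131.8]
 [276.8 161.6]
 [274.4 161.6]
 [276.8 165.4]
 [276.7 157.8]]
```

Call:
play_rows(steps=[[0.5,-0.1,0,0,0],[1.5,-0.1,0,0,0],[2.5,-0.1,0,0,0],[3.5,-0.1,0,0,0],[4.3,-0.1,0,0,0],[5,-0.1,0,0,0],[5.7,-0.1,0,0,0],[6.2,-0.1,0,0,0],[6.2,-0.1,0,0,0],[6.2,-0.1,0,0,0]])

```text
time_s: 7.55
eef_pos: [531.7, -226.2, 227.3]
ee_rot: [-2.24, -2.202, 0.0]
ft_force: [-0.6, 0.3, -3.7]
grip_width: 0.111
grip_force: 39.3
```

Run:
```python
from h import *
o=get_obs(); print(o['time_s'],o['eef_pos'],o['ee_rot'],o['ft_force'],o['torque'],o['grip_width'])
s=camera('side')[:,:,::-1];t=camera('top')[:,:,::-1]
cv2.imwrite('pics/s5.png',s);cv2.imwrite('pics/t5.png',t)
W=np.zeros((600,800,3),np.uint8)
a=crop(s,240,110,60,100,6);W[:600,:360]=a; b=crop(t,290,130,107,110,4);W[:440,364:792]=b
cv2.imwrite('pics/c5.png',W)
```

```text
7.55 [ 531.7464149  -226.21325478  227.29746861] [-2.24046441e+00 -2.20201031e+00  1.91011280e-04] [-0.59905983  0.25129673 -3.65344272] [ 0.00970754 -0.0092846   0.00838235] 0.111416438702778
```

View pics/c5.png

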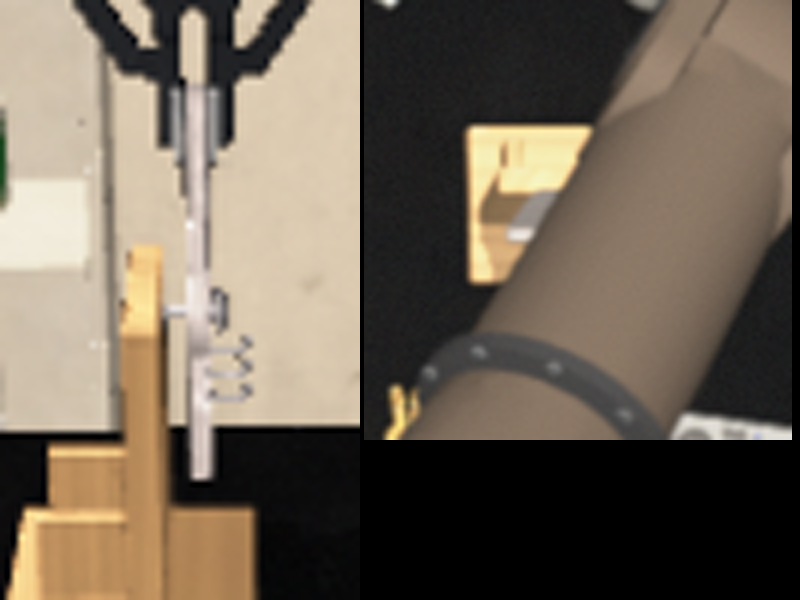

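The side crop shows the head at (218,310) in front of the plate (188–210), and the plate 25 crop px in front of the board (163). So the head has passed through and the plate needs about 3 mm more in x. The force is unchanged, so there is no contact.

Call:
play_rows(steps=[[0.3,0,0,0,0],[0.3,0,-0.4,0,0],[0.3,0,-0.8,0,0],[0.3,0,-1.2,0,0],[0.3,0,-1.6,0,0],[0.3,0,-2,0,0],[0.3,0,-2.4,0,0],[0.3,0,-2.7,0,0],[0.3,0,-3,0,0],[0.3,0,-3,0,0]])

```text
time_s: 8.9
eef_pos: [534.9, -226.1, 197.1]
ee_rot: [-2.24, -2.202, 0.0]
ft_force: [-0.3, 0.4, -3.0]
grip_width: 0.106
grip_force: 39.3
```

Shank is in the slot without side force; finish the descent slowly.

Call:
play_rows(steps=[[0,0,-0.2,0,0],[0,0,-0.4,0,0],[0,0,-0.6,0,0],[0,0,-0.8,0,0],[0,0,-0.9,0,0],[0,0,-1.0,0,0],[0,0,-1.1,0,0],[0,0,-1.1,0,0]])

```text
time_s: 9.9
eef_pos: [535.0, -226.1, 186.2]
ee_rot: [-2.24, -2.202, 0.0]
ft_force: [-0.2, -0.1, -3.3]
grip_width: 0.11
grip_force: 39.3
```

Call:
play_rows(steps=[[0,0,-0.05,0,0],[0,0,-0.1,0,0],[0,0,-0.15,0,0],[0,0,-0.15,0,0]])

```text
time_s: 10.4
eef_pos: [535.2, -226.2, 185.2]
ee_rot: [2.24, 2.202, 0.001]
ft_force: [-0.6, 0.9, 2.5]
grip_width: 0.11
grip_force: 40.3
```

Run:
```python
from h import *
o=get_obs(); print(o['time_s'],o['eef_pos'],o['ft_force'],o['torque'],o['grip_width'])
s=camera('side')[:,:,::-1]
cv2.imwrite('pics/c6.png',crop(s,240,110,60,100,6))
```

```text
10.4 [ 535.15281902 -226.21825396  185.21631889] [-0.564412    0.94216361  2.48362898] [0.22934626 0.43123839 0.02909954] 0.11031001846350016
```

View pics/c6.png

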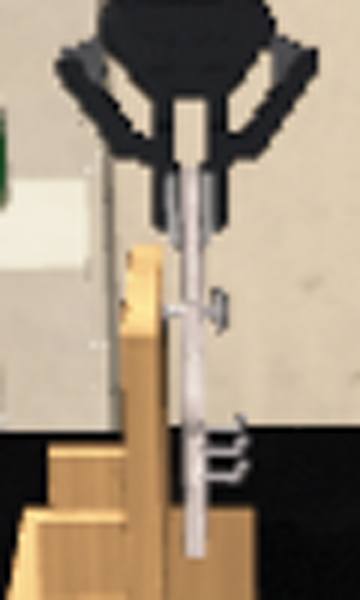

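The side crop shows the plate (x≈193) upright between board and head, with the shank in the slot. The vertical force rose about 6 N at the predicted height, so it is seated. Release and withdraw upward.

Call:
play_rows(steps=[[0,0,0,0,0.2],[0,0,0,0,0.3],[0,0,0,0,0.5],[0,0,0,0,0.7],[0,0,0,0,0.7],[0,0,0,0,0.7],[0,0,0,0,0.7]])

```text
time_s: 11.32
eef_pos: [535.0, -226.1, 184.8]
ee_rot: [2.24, 2.202, -0.0]
ft_force: [0.4, -0.4, -0.0]
grip_width: 0.7
grip_force: 0.0
```

Call:
play_rows(steps=[[0,0,0,0,0.7],[0,0,1,0,0.7],[0,0,3,0,0.7],[0,0,6,0,0.7],[0,0,10,0,0.7],[-4,0,13,0,0.7],[-10,4,13,0,0.7],[-14,9,13,0,0.7],[-14,14,13,0,0.7],[-14,14,13,0,0.7]])

```text
time_s: 12.58
eef_pos: [394.5, -82.5, 315.6]
ee_rot: [-2.233, -2.209, -0.004]
ft_force: [0.7, 0.0, -0.1]
grip_width: 0.696
grip_force: 0.0
```

Run:
```python
from h import *
o=get_obs(); print(o['time_s'],o['eef_pos'],o['ft_force'],o['grip_width'])
s=camera('side')[:,:,::-1];t=camera('top')[:,:,::-1]
W=np.zeros((600,800,3),np.uint8)
a=crop(s,230,110,60,100,6);W[:600,:360]=a; b=crop(t,290,130,107,110,4);W[:440,364:792]=b
cv2.imwrite('pics/c7.png',W)
```

```text
12.575 [394.48833915 -82.49394846 315.59885188] [ 0.72449106  0.0266894  -0.08466299] 0.6960761069425713
```

View pics/c7.png

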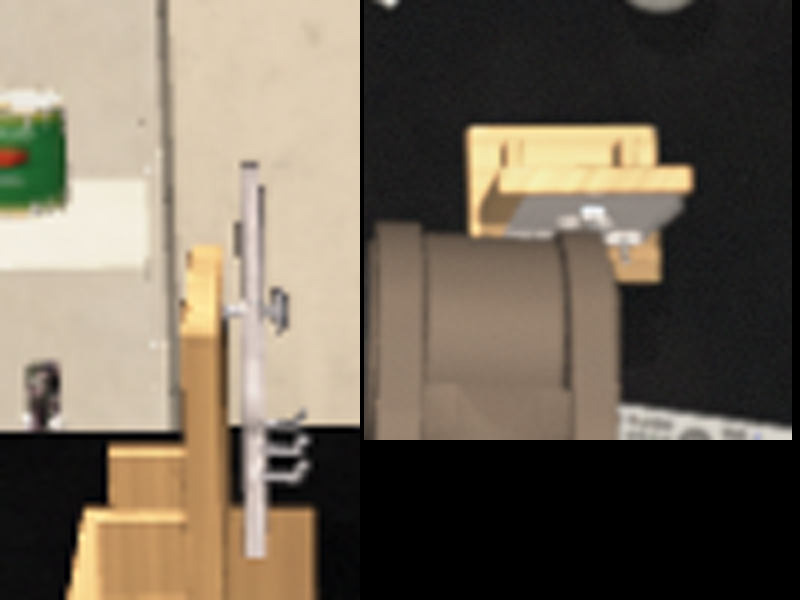

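The plate hangs on the shank, nearly upright (crop x 250 to 256), with its bottom at row 556 as when it was seated. The robot is clear. A short wait to settle, then hand in.

Call:
play_rows(steps=[[0,0,0,0,0.7],[0,0,0,0,0.7],[0,0,0,0,0.7],[0,0,0,0,0.7],[0,0,0,0,0.7],[0,0,0,0,0.7],[0,0,0,0,0.7],[0,0,0,0,0.7]])

```text
time_s: 13.68
eef_pos: [395.0, -86.1, 314.8]
ee_rot: [2.24, 2.202, 0.0]
ft_force: [-0.2, 0.3, -0.0]
grip_width: 0.7
grip_force: 0.0
```

Run:
```python
from h import *
s=camera('side').max(2).astype(int)
for r in (140,150,195,200): print(r,s[r,264:280])
print(close_job())
```

```text
140 [222 220 220 220 221 221 201 213 212 204 213 219 220 220 221 222]
150 [225 223 221 218 220 121 152 212 219 156 209 222 223 223 223 222]
195 [192 196 187 138 158 178 168 204 211 226 172 175 181 176 174 176]
200 [193 193 190 141 168 180 158 213 214 215 191 181 179 175 172 172]
the job is handed in; nothing more can be done
None
```

The keyhole plate hangs close to upright on the screw with its slot fully home, the other plate was left standing in the rack, and the job was handed in at about 14 s with the robot clear.

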